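# Refit the rotor on a mini centrifuge and hold it for its set screw

## Robot

A 6-joint arm with a two-finger parallel gripper is mounted at the origin on a cart in front of the work surface, level with it; the furniture and walls round the work are solid. World frame = base frame: x ahead of the robot, y to its left, z up, the work surface at z = 0. Lengths are in m, angles in rad, forces in N, time in s.
With the tool pointing down it reaches from about 0.425 to 0.95 m from the base axis. Payload 14.7 kg.
Tool frame: the origin (TCP) lies at the very end of the fingers, on their centre line; the grasp point (between the pads) lies 19 mm behind it (bot.grip_depth is the distance from the TCP to the grasp point, in m); z points along the fingers, x is the direction in which the jaws open and shut, and the axes are right-handed (so a half turn about z gives the same grasp; the last joint's range is limited). The gripper opens to 85 mm and grips with 20 to 120 N. Pads are 22 mm wide; open, the fingers measure 114 mm over their backs; the gripper's body (76 mm by 85 mm) begins 54 mm behind the grasp point. The pads swing forward as they close: fully open they stand 13 mm farther back than shut.
Start: joints at [1.171, 0.48, 1.596, -0, 1.065, -0.047], TCP at [0.225, 0.61, 0.231] pointing down, gripper open.
Joint ranges: [-2.75, 2.75], [-0.82, 2.05], [0.23, 2.67], [-1.56, 4.7], [0.09, 2.69], [-2.92, 2.92]. Speed limits (rad/s): [1.89, 1.89, 2.39, 3.01, 3.01, 3.01].

## Interface

Orientations are given as a rotation vector (axis times angle).
In Python, from workcell import bot gives the robot as it stands.
- The arm moves only by the tool send_rows, never from a script. Its argument "deltas" is a list of rows, each a list of 7 numbers: the shift along the tool's x, y, z in mm, then the turn, a rotation vector about the tool's x, y, z in degrees, then the opening, from 0 (shut) to 1 (fully open). A call has 1 to 12 rows; each row is the pose to reach, as a shift and turn from the pose commanded when the call began, along the tool's axes at that moment; what a row does not reach only later rows make up. A row lasts 1/10 s, in which the tool goes at most 50 mm and 8.59 degrees, less where a joint would pass 70% of its speed; a pose out of reach is approached as far as the arm can. A call with a gripper value outside its range is refused whole. The fingers move at their own pace and stop on an object; "newtons" is the grip in N (left out, the last holds). Time passes only in rows, so rows that repeat a pose let the fingers close. It gives the time, the measured TCP pose, the force and the opening at its end, in the units of the state.
- bot.sense(): the state, without advancing time (a new reading comes with each control period).
- bot.snapshot(name): name is "side" or "top" or "wrist"; returns a dict with "img" (480x640x3 uint8, red, green, blue), "range_z" (480x640 float32, m along the optical axis (not along the pixel's ray), 0 where there is no reading), "intrinsics" (3x3 intrinsics, pixels), "R" (3x3) and "t" (3): a world point X has camera coordinates R X + t; the wrist camera has in their place "hand_eye" (4x4, takes a point from camera to tool coordinates, whose origin is the TCP and whose axes are the tool frame's). Camera axes: x right, y down, z forward; pixel columns grow to the right and rows downward; lengths in m; the calibration is good to about 2 mm. A picture is of the moment at which its call begins: read the wrist's pose just before it.
- bot.hand_in(): hands the job in, once; it reports no verdict.
Trained networks look in the newest picture that a camera, given by its name, has taken for a name from the list of things; names that differ only in an ending like _2 or _b are one class to them, and where a whole thing is asked for, a point or a joint stands for the part that bears it (a point fixed in the world has none). Each returns a list of dicts, best first, with "score" (0 to 1); they miss things now and then, are a little off and sometimes report something else, mostly with a low value. They report only what shows in the picture. A call takes as long as a camera call. They do not tell look-alikes from the thing itself.
- bot.masks_of(camera, query): "pixels" (480x640 bool, what is visible of it) and "xy" ([column, row] in pixels, amid what is visible of it).
- bot.tip_of(camera, query): "xy" ([column, row] in pixels: a listed point, or the origin of a listed thing).
The state is a dict: "clock": time; "joints": joint angles; "dq": joint speeds; "joint_efforts": joint torques, N m; "tcp_pos": TCP position; "ee_rot": TCP orientation; "force": force on the tool from outside, world axes, zero at the start; "wrist_torque": the same for the moment, N m; "grip_width": opening from 0.0 (shut) to 1.0 (fully open).
Only numpy, scipy, OpenCV 4.12 (cv2) and the standard library are available. Lean on these libraries where they do the work, as an engineer would, in place of code of your own. Each camera call takes 0.05 s, during which the arm holds its last target.

## Task

Press the front pedal of the mini centrifuge fully down to its stop so that the clear lid springs open, then pinch the spindle, feel for its two flats and turn it until one flat faces the key notch in the rim. Lower the rotor over the spindle with its set screw facing the notch until it is home on its seat, and finish while still gripping it by the hub and pressing it down there, fingers clear of the set screw, so that a colleague can put the hex key through the notch and tighten the screw.

Things in the scene. Friction and masses are not known exactly. Their poses are not given: they have to be found in the camera images.
- centrifuge: White mini centrifuge, 149 x 149 mm, rim 88 mm high, fixed. Origin on the worktop under the spindle axis; -x is its front (pedal), -y its right side (key notch), z up. Open bowl 120 mm across, floor at z 44. Clear domed lid, 120 mm high when shut, hinged at x +77, z 88: open, it leans back 30 deg past upright.
- pedal_pad (a point): Middle of the grooved rubber pad on the pedal, on its top face; it moves with the pedal, whose plate is 48 mm wide (y). At rest it lies 117 mm in front of the spindle axis, 58 mm above the worktop, 36 mm in front of the pedal's hinge (hinge 52 mm high); axes as the centrifuge at rest. Clear above; the pedal's upright catch (18 mm wide, up to 102 mm high) begins 28 mm behind it.
- pedal (a joint): Pedal angle in rad: 0 up, 0.28 down at its stop (pad about 10 mm lower). Spring return, about 2 N to start and 7 to 8 N at the stop, pressed on the pad. Past about 0.1 its catch frees the lid.
- lid (a joint): Lid angle in rad: 0 shut and caught, 2.1 fully open. Once freed its own spring swings it up and back in about 1 s, and holds it open.
- spindle_top (a point): Centre of the spindle's top, 108 mm above the worktop (axes as the centrifuge, it does not turn). Upright steel shaft, 14 mm across, with two opposite flats 9 mm apart all the way down to its seat, a flange 26 mm across at z 52; top 4 mm tapered. Oiled (slippery), turns lightly. Its angle is not given: a pinch closes to 8 to 9 mm on the flats, 12 to 14 mm elsewhere; within 0.4 rad it snaps onto the flats.
- key_notch (a point): Middle of the key notch, 15 mm wide, 16 mm deep, cut through the rim on the centrifuge's right side (-y): 67 mm from the spindle axis, 80 mm above the worktop. Axes as the centrifuge.
- rotor: Loose rotor, 0.14 to 0.23 kg, upright on the worktop. Origin: centre of its underside, z up. Grey disc 96 mm across, 20 mm thick, eight tube places; on it a metal hub up to z 50 with two flat grip faces 24 mm apart (at x +-12, 24 mm wide); round sides at y +-17. Through bore along z with two flats square to y: 15.6 mm (x) by 10.6 mm (y). Set screw on the hub's -y side.
- set_screw (a point): Outer end of the rotor's set screw, an 8 mm round head sticking 3 mm out of the hub's round side, 20 mm from the rotor's axis along its -y and 27 mm above its underside; axes as the rotor. It bears on a spindle flat when the rotor is on.
- hex_key: L-shaped dark steel hex key, 80 x 28 mm, 4 mm thick, lying on the worktop left of the centrifuge; leave it. Origin on the worktop near the middle of the long arm, which is its x.
- timer: White square timer, 62 x 62 x 17 mm, on the worktop at the left; leave it. Origin: centre of its underside.
- sample_cup: Round sample cup with a lid, 56 mm across, 58 mm high, on the worktop at the left; leave it. Origin: centre of its underside.
Not all that is in view belongs to the job. There is more than one size of the rotor; the job needs the largest.

How it is judged:
By the outcome, as a careful person would: the job done as asked, in the order asked, and still so for the second after the job is handed in, while the arm keeps its last pose, push and grip.
It also fails if it takes over 72 s, if anything falls off the work surface, if the arm or the gripper's body presses on something with over 40 N, if the wrist force passes 120 N, or if a joint passes its speed limit or range.

## Working session

There is one attempt and no reset: what is moved stays moved. The work goes in short steps, Python scripts to look and compute and a tool call to move; the robot and the scene stay as the last step left them, time stands still between calls to the robot, and variables do not carry over. Pictures are saved under pics/ and viewed, and the job is handed in when it is done.

Besides the shell and the picture viewer there is one more tool, called after "Emit:" by a JSON object that holds its "fn" and its "kwargs". send_rows: Moves the arm, as the interface text tells. Its arguments: {"type":"object","properties":{"deltas":{"type":"array","items":{"type":"array","items":{"type":"number"}}},"newtons":{"type":"number"}},"required":["deltas"]}

```bash
ls; mkdir -p pics; cat > h.py <<'E'
import numpy as np,cv2
from workcell import bot
from scipy.spatial.transform import Rotation as Ro
def snap(n,f=None):
    s=bot.sense(); d=bot.snapshot(n)
    if f: cv2.imwrite('pics/'+f,d['img'][:,:,::-1])
    if n=='wrist':
        T=np.eye(4);T[:3,:3]=Ro.from_rotvec(s['ee_rot']).as_matrix();T[:3,3]=s['tcp_pos']
        W=T@d['hand_eye']
    else:
        C=np.eye(4);C[:3,:3]=d['R'];C[:3,3]=d['t'];W=np.linalg.inv(C)
    d['W']=W
    return d
def w(d,u,v,z=None):
    K=d['intrinsics'];r=np.array([(u-K[0,2])/K[0,0],(v-K[1,2])/K[1,1],1.])
    W=d['W']
    if z is None:
        zz=d['range_z'][int(round(v)),int(round(u))]
        return W[:3,:3]@(r*zz)+W[:3,3]
    q=W[:3,:3]@r; k=(z-W[2,3])/q[2]
    return q*k+W[:3,3]
def cloud(d):
    K=d['intrinsics'];v,u=np.mgrid[:480,:640];z=d['range_z']
    P=np.stack([(u-K[0,2])/K[0,0]*z,(v-K[1,2])/K[1,1]*z,z],-1)
    return P@d['W'][:3,:3].T+d['W'][:3,3]
def proj(d,X):
    C=np.linalg.inv(d['W']);c=C[:3,:3]@np.array(X)+C[:3,3];p=d['intrinsics']@c
    return p[:2]/p[2]
E
cat > a.py <<'E'
from h import *
np.set_printoptions(precision=4,suppress=True)
s=bot.sense();print(s)
for c in ['top','side','wrist']:
    d=snap(c,c+'0.png')
    print(c,d['W'][:3,3],d['W'][:3,2])
    for q in ['centrifuge','pedal_pad','spindle_top','key_notch','rotor','set_screw','hex_key','timer','sample_cup']:
        for r in bot.tip_of(c,q): 
            print(q,r['score'],r['xy'],w(d,*r['xy']))
E
python3 a.py
```

```text
pics
{'clock': 0.0, 'joints': array([ 1.1714,  0.4808,  1.5969, -0.    ,  1.0651, -0.0466]), 'dq': array([ 0.0013, -0.0017, -0.0003, -0.0009,  0.0024,  0.0013]), 'joint_efforts': array([  0.0062, -95.0644, -43.019 ,   0.0004,   0.0121,  -0.    ]), 'tcp_pos': array([0.2244, 0.6096, 0.2307]), 'ee_rot': array([ 2.5763,  1.7967, -0.0016]), 'force': array([-0.3801, -0.094 ,  0.3115]), 'wrist_torque': array([ 0.0395, -0.0475, -0.0087]), 'grip_width': 0.9961419023083481}
top [ 0.319  -0.1295  1.7166] [ 0.1209 -0.0023 -0.9927]
centrifuge 0.8 [300.0, 215.0] [ 0.5861 -0.0718  0.119 ]
pedal_pad 0.84 [298.4, 252.2] [ 0.4892 -0.0659  0.0563]
pedal_pad 0.62 [363.4, 286.1] [ 0.3935 -0.251   0.0542]
spindle_top 0.66 [299.2, 210.2] [ 0.5991 -0.0696  0.1219]
key_notch 0.79 [321.9, 210.2] [ 0.6046 -0.1324  0.0918]
rotor 0.75 [267.5, 279.1] [0.4149 0.0255 0.0067]
rotor 0.73 [355.2, 284.7] [ 0.3978 -0.2283  0.0454]
rotor 0.57 [485.3, 276.9] [ 0.4225 -0.6042  0.0313]
rotor 0.49 [300.0, 206.9] [ 0.6077 -0.0719  0.1252]
rotor 0.43 [160.3, 273.9] [0.4255 0.3245 0.0589]
set_screw 0.95 [481.6, 281.0] [ 0.411  
[... 496 characters left out ...]
 0.0558]
spindle_top 0.97 [339.9, 211.4] [ 0.5937 -0.1023  0.1204]
key_notch 0.93 [344.6, 234.0] [ 0.5956 -0.1377  0.07  ]
rotor 0.76 [344.1, 402.5] [ 0.4163 -0.6297  0.0117]
rotor 0.64 [267.4, 239.1] [ 0.4126 -0.0088  0.0112]
rotor 0.61 [287.7, 290.4] [ 0.4026 -0.2661  0.0196]
set_screw 0.83 [260.4, 231.3] [0.3986 0.0149 0.0258]
set_screw 0.77 [283.0, 285.3] [ 0.3943 -0.2539  0.0282]
set_screw 0.55 [334.8, 388.4] [ 0.4048 -0.6072  0.0308]
hex_key 0.69 [249.3, 191.0] [0.4271 0.3122 0.0041]
timer 0.52 [249.0, 202.5] [0.4088 0.2275 0.0075]
sample_cup 0.52 [247.2, 190.1] [0.4197 0.3081 0.0106]
wrist [0.1555 0.6349 0.3742] [ 0.2675 -0.0993 -0.9584]
timer 0.65 [68.3, 468.3] [0.2084 0.552  0.2982]
```

View pics/top0.png

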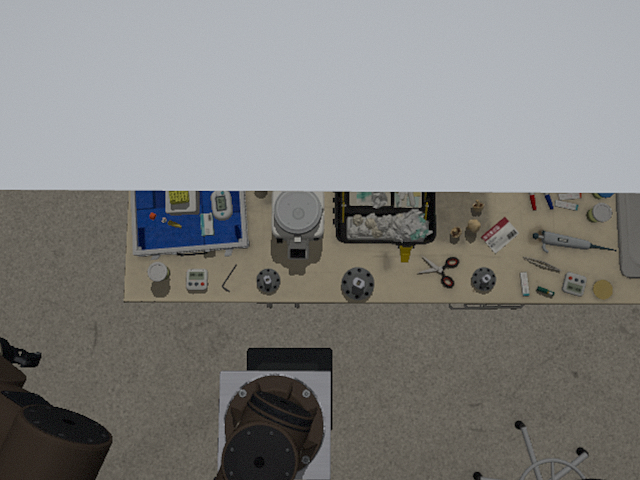

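View pics/side0.png

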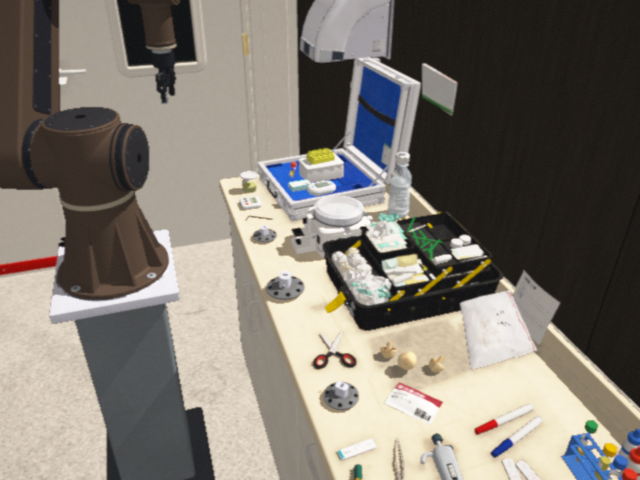

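```bash
cat > b.py <<'E'
from h import *
np.set_printoptions(precision=4,suppress=True)
t=snap('top');s=snap('side')
a=cv2.resize(t['img'][185:310,240:400],(800,625)[:2],interpolation=cv2.INTER_CUBIC)[:600]
cv2.imwrite('pics/b1.png',a[:,:,::-1])
a=cv2.resize(s['img'][180:310,240:400],(738,600),interpolation=cv2.INTER_CUBIC)
cv2.imwrite('pics/b2.png',a[:,:,::-1])
P=cloud(t)
print('hood',P[100,320],P[185,300],P[188,400],P[188,150])
print(P[185:200,300])
# rotors
for n,d in (('top',t),('side',s)):
    C=cloud(d)
    for r in bot.masks_of(n,'rotor'):
        p=C[r['pixels']]; p=p[d['range_z'][r['pixels']]>0]
        q=p[(p[:,2]>.014)&(p[:,2]<.026)]
        hub=p[p[:,2]>.042]
        print(n,r['score'],r['xy'],p.min(0),p.max(0),'disc mid',(q.min(0)+q.max(0))/2 if len(q) else '',(q.max(0)-q.min(0)) if len(q) else '','hub',hub.mean(0) if len(hub) else '')
E
python3 b.py
```

```text
hood [ 0.319  -0.1295  1.7166] [ 0.319  -0.1295  1.7166] [ 0.319  -0.1295  1.7166] [ 0.319  -0.1295  1.7166]
[[ 0.319  -0.1295  1.7166]
 [ 0.319  -0.1295  1.7166]
 [ 0.319  -0.1295  1.7166]
 [ 0.319  -0.1295  1.7166]
 [ 0.319  -0.1295  1.7166]
 [ 0.319  -0.1295  1.7166]
 [ 0.319  -0.1295  1.7166]
 [ 0.651  -0.0712  0.1184]
 [ 0.6472 -0.0714  0.1232]
 [ 0.646  -0.0712  0.1149]
 [ 0.6417 -0.0715  0.1224]
 [ 0.6387 -0.0715  0.1233]
 [ 0.635  -0.0717  0.1279]
 [ 0.6337 -0.0715  0.12  ]
 [ 0.6321 -0.0713  0.1139]]
top 0.91 [267.0, 280.9] [ 0.3744 -0.0118 -0.007 ] [0.4446 0.0561 0.0481] disc mid [0.4119 0.0218 0.0188] [0.0637 0.0672 0.0095] hub [0.4142 0.0252 0.0449]
top 0.89 [356.8, 284.9] [ 0.3578 -0.2822 -0.0019] [ 0.4482 -0.1945  0.0579] disc mid [ 0.4028 -0.2381  0.0199] [0.0901 0.0874 0.0119] hub [ 0.403  -0.2376  0.0497]
top 0.73 [486.5, 276.8] [ 0.3829 -0.6425 -0.0033] [ 0.4501 -0.5712  0.0448] disc mid [ 0.4172 -0.6048  0.0198] [0.0638 0.0634 0.0116] hub [ 0.4115 -0.6096  0.0435]
side 0.94 [344.3, 396.1] [ 0.3826 -0.6425 -0.0024] [ 0.4564 -0.5611  0.0386] disc mid [ 0.4175 -0.6088  0.02  ] [0.0551 0.0563 0.0119] hub 
side 0.9 [287.6, 285.8] [ 0.3538 -0.2883 -0.0031] [ 0.4489 -0.1591  0.0519] disc mid [ 0.4002 -0.2408  0.02  ] [0.091  0.0945 0.0119] hub [ 0.401  -0.2419  0.0472]
side 0.82 [266.8, 236.2] [ 0.3774 -0.0169  0.0049] [0.4425 0.0552 0.0375] disc mid [0.4092 0.0111 0.0198] [0.0479 0.0561 0.0116] hub
```

View pics/b1.png

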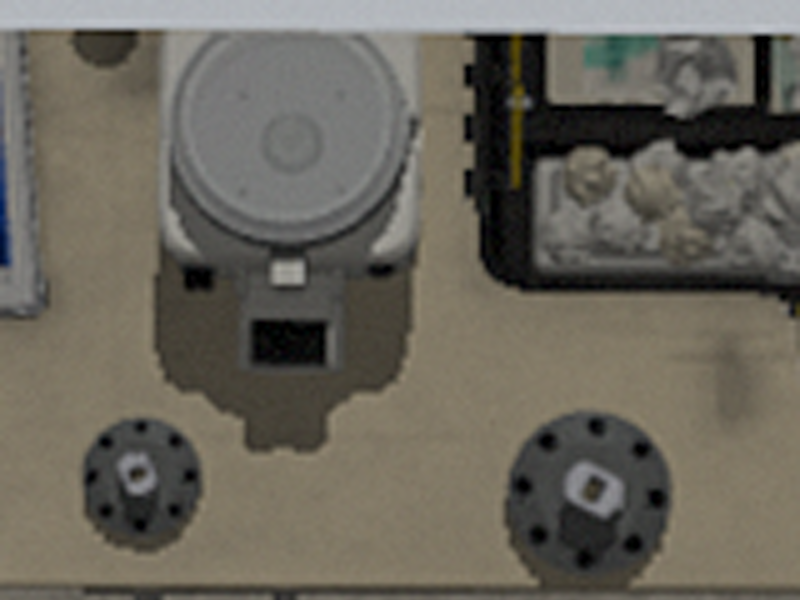

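View pics/b2.png

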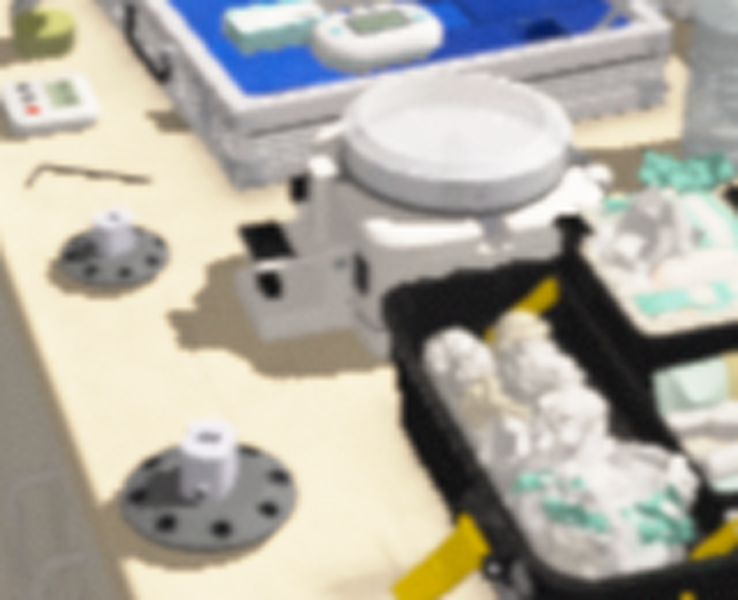

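```bash
cat >> h.py <<'E'
def Rd(phi):
    c,s=np.cos(phi),np.sin(phi)
    return np.array([[c,s,0],[s,-c,0],[0,0,-1.]])
def plan(pos,phi):
    "delta in tool axes mm, deg from measured pose"
    s=bot.sense();R=Ro.from_rotvec(s['ee_rot']).as_matrix()
    d=R.T@(np.array(pos)-s['tcp_pos'])*1000
    r=Ro.from_matrix(R.T@Rd(phi)).as_rotvec(degrees=True)
    print('clk',round(s['clock'],2),'tcp',s['tcp_pos'].round(4),'phi',round(np.degrees(np.arctan2(R[1,0],R[0,0])),2),'z',R[:,2].round(4),'j',s['joints'].round(2),'F',s['force'].round(1),'g',round(s['grip_width'],3))
    print('delta',d.round(1),r.round(2))
E
cat > c.py <<'E'
from h import *
np.set_printoptions(precision=4,suppress=True)
s=snap('side');C=cloud(s)
print('hood',[C[v,u] for v,u in((20,330),(40,320),(55,350),(50,385))])
t=snap('top')
for u,v in ((298,253.6),(298.4,252.2)): print('pad',w(t,u,v,.058))
for u,v in ((298.4,213.6),): print('lid c',w(t,u,v,.12))
d=bot.snapshot('wrist');print(d['hand_eye'],d['intrinsics'])
for r in bot.tip_of('side','spindle_top')[:1]:print(w(s,*r['xy'],.108))
for r in bot.tip_of('side','key_notch')[:1]:print(w(s,*r['xy'],.080))
for r in bot.tip_of('top','key_notch')[:1]:print(w(t,*r['xy'],.080))
for r in bot.tip_of('top','spindle_top')[:1]:print(w(t,*r['xy'],.108))
for r in bot.tip_of('side','pedal_pad')[:1]:print(w(s,*r['xy'],.058))
plan([.44,-.07,.25],0)
plan([.44,-.07,.25],np.pi)
E
python3 c.py
```

```text
hood [array([0.7129, 0.3471, 0.5192]), array([0.6815, 0.3469, 0.4631]), array([0.7856, 0.3595, 0.4081]), array([0.9032, 0.3546, 0.4167])]
pad [ 0.485  -0.0649  0.058 ]
pad [ 0.489 -0.066  0.058]
lid c [ 0.5899 -0.0674  0.12  ]
[[ 1.     -0.0012 -0.0007 -0.0005]
 [ 0.0014  0.9584  0.2853 -0.0733]
 [ 0.0003 -0.2853  0.9584 -0.1429]
 [ 0.      0.      0.      1.    ]] [[410.1349   0.     324.2926]
 [  0.     410.1349 238.1936]
 [  0.       0.       1.    ]]
[ 0.6014 -0.0769  0.108 ]
[ 0.598  -0.1466  0.08  ]
[ 0.6087 -0.129   0.08  ]
[ 0.61   -0.0612  0.108 ]
[ 0.4786 -0.0519  0.058 ]
clk 2.1 tcp [0.2246 0.6099 0.2313] phi 69.78 z [ 0. -0. -1.] j [ 1.17  0.48  1.6  -0.    1.07 -0.05] F [ 0.3 -0.1 -0.1] g 1.0
delta [-563.6  437.1  -18.7] [ 0.    0.   69.78]
clk 2.1 tcp [0.2246 0.6099 0.2313] phi 69.78 z [ 0. -0. -1.] j [ 1.17  0.48  1.6  -0.    1.07 -0.05] F [ 0.3 -0.1 -0.1] g 1.0
delta [-563.6  437.1  -18.7] [  -0.      0.   -110.22]
```

Emit:
{"fn": "send_rows", "kwargs": {"deltas": [[-50, 75, -18, 0, 0, -8, 0], [-100, 150, -18, 0, 0, -16, 0], [-150, 225, -18, 0, 0, -20.2, 0], [-213, 318, -18, 0, 0, -20.2, 0], [-213, 318, -18, 0, 0, -20.2, 0], [-213, 318, -18, 0, 0, -20.2, 0], [-213, 318, -18, 0, 0, -20.2, 0], [-213, 318, -18, 0, 0, -20.2, 0], [-350, 360, -18, 0, 0, -20.2, 0], [-450, 392, -18, 0, 0, -20.2, 0], [-567, 428, -18, 0, 0, -20.2, 0], [-567, 428, -18, 0, 0, -20.2, 0]]}}

```text
clock: 3.3
tcp_pos: [0.4387, 0.0987, 0.2495]
ee_rot: [2.221, 2.221, 0.001]
force: [1.4, 0.5, 0.2]
grip_width: 0.002
```

```bash
python3 -c "
from h import *
plan([.43,-.07,.25],np.pi/2)"
```

```text
clk 3.3 tcp [0.4387 0.0987 0.2495] phi 90.01 z [ 6.e-04  0.e+00 -1.e+00] j [ 0.15  0.18  2.01 -0.    0.95 -1.42] F [1.4 0.5 0.2] g 0.002
delta [-168.7   -8.7   -0.5] [ 0.03 -0.    0.01]
```

Emit:
{"fn": "send_rows", "kwargs": {"deltas": [[-50, -2, 0, 0, 0, 0, 0], [-100, -4, 0, 0, 0, 0, 0], [-150, -8, 0, 0, 0, 0, 0], [-165, -8, 0, 0, 0, 0, 0], [-165, -8, 0, 0, 0, 0, 0], [-165, -8, 0, 0, 0, 0, 0]]}}

```text
clock: 3.9
tcp_pos: [0.431, -0.0645, 0.2493]
ee_rot: [-2.223, -2.22, -0.0]
force: [-0.1, 0.5, -0.2]
grip_width: -0.001
```

```bash
cat > d.py <<'E'
from h import *
import sys
np.set_printoptions(precision=4,suppress=True)
plan([.43,-.07,.25],np.pi/2)
d=snap('wrist',sys.argv[1])
Z={'pedal_pad':.058,'spindle_top':.108,'key_notch':.08,'set_screw':.027}
for q in sys.argv[2:]:
    for r in bot.tip_of('wrist',q): print(q,r['score'],r['xy'],w(d,*r['xy']),w(d,*r['xy'],Z.get(q,.0)))
np.savez('last.npz',**{k:d[k] for k in('img','range_z','intrinsics','W')})
E
python3 d.py w1.png pedal_pad key_notch spindle_top
```

```text
clk 3.9 tcp [ 0.431  -0.0645  0.2493] phi 89.91 z [ 0.0001  0.0002 -1.    ] j [-0.22  0.16  2.04  0.    0.95 -1.79] F [-0.1  0.5 -0.2] g -0.001
delta [-5.5 -0.9 -0.7] [ 0.   -0.01 -0.09]
pedal_pad 0.95 [325.6, 268.7] [ 0.4849 -0.0639  0.0573] [ 0.4846 -0.0639  0.058 ]
key_notch 0.24 [632.2, 177.3] [0.412  0.2171 0.0164] [0.4028 0.1694 0.08  ]
spindle_top 0.62 [324.7, 420.7] [ 0.5886 -0.065   0.1222] [ 0.6008 -0.065   0.108 ]
```

View pics/w1.png

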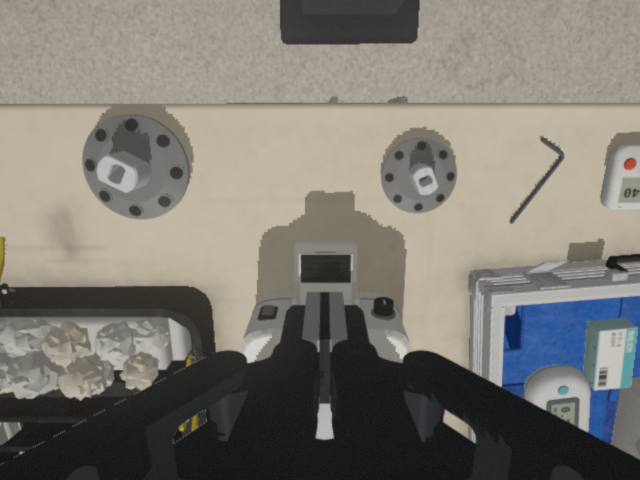

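Emit:
{"fn": "send_rows", "kwargs": {"deltas": [[0, 26, 50, 0, 0, 0, 0], [0, 52, 100, 0, 0, 0, 0], [0, 52, 150, 0, 0, 0, 0], [0, 52, 175, 0, 0, 0, 0], [0, 52, 183, 0, 0, 0, 0], [0, 52, 187, 0, 0, 0, 0], [0, 52, 191, 0, 0, 0, 0], [0, 52, 195, 0, 0, 0, 0], [0, 52, 199, 0, 0, 0, 0], [0, 52, 201, 0, 0, 0, 0], [0, 52, 201, 0, 0, 0, 0]]}}

```text
clock: 5.2
tcp_pos: [0.4839, -0.0647, 0.0492]
ee_rot: [2.221, 2.22, 0.002]
force: [-0.6, 2.0, 7.1]
grip_width: -0.001
```

Emit:
{"fn": "send_rows", "kwargs": {"deltas": [[0, 0, 2, 0, 0, 0, 0], [0, 0, 3, 0, 0, 0, 0], [0, 0, 3, 0, 0, 0, 0]]}}

```text
clock: 5.5
tcp_pos: [0.4841, -0.0647, 0.0472]
ee_rot: [2.22, 2.219, 0.003]
force: [-5.4, 2.2, 32.9]
grip_width: 0.001
```

Emit:
{"fn": "send_rows", "kwargs": {"deltas": [[0, 0, -2, 0, 0, 0, 0], [0, 0, -2, 0, 0, 0, 0], [0, 0, -2, 0, 0, 0, 0], [0, 0, -20, 0, 0, 0, 0], [0, -20, -60, 0, 0, 0, 0], [0, 0, -110, 0, 0, 0, 0], [0, 0, -160, 0, 0, 0, 0], [0, 0, -170, 0, 0, 0, 0], [0, 0, -170, 0, 0, 0, 0]]}}

```text
clock: 6.4
tcp_pos: [0.4848, -0.0649, 0.2186]
ee_rot: [2.218, 2.217, 0.006]
force: [-0.1, 0.0, -1.3]
grip_width: 0.005
```

```bash
python3 d.py w2.png spindle_top key_notch; python3 -c "
from h import *
s=snap('side');a=cv2.resize(s['img'][150:310,220:420],(750,600),interpolation=cv2.INTER_CUBIC)
cv2.imwrite('pics/s2.png',a[:,:,::-1])
for q,z in(('spindle_top',.108),('key_notch',.08)):
  for r in bot.tip_of('side',q): print(q,r['score'],r['xy'],w(s,*r['xy']),w(s,*r['xy'],z))
"
```

```text
clk 6.4 tcp [ 0.4848 -0.0649  0.2186] phi 89.98 z [ 0.0064 -0.0013 -1.    ] j [-0.2   0.27  1.98 -0.    0.89 -1.77] F [-0.1  0.  -1.3] g 0.005
delta [ -5.1 -54.6 -31.7] [ 0.37  0.07 -0.02]
key_notch 0.55 [240.2, 368.9] [ 0.4717 -0.0863  0.2722] [ 0.6044 -0.1324  0.08  ]
key_notch 0.56 [346.1, 229.9] [ 0.62086429 -0.08289071  0.04655365] [ 0.6007418  -0.13457675  0.08      ]
key_notch 0.38 [246.9, 201.9] [0.40231093 0.22805242 0.01044645] [0.38049125 0.09930304 0.08      ]
key_notch 0.19 [284.0, 291.0] [ 0.39361448 -0.26501232  0.01902412] [ 0.37492907 -0.34265474  0.08      ]
```

View pics/w2.png

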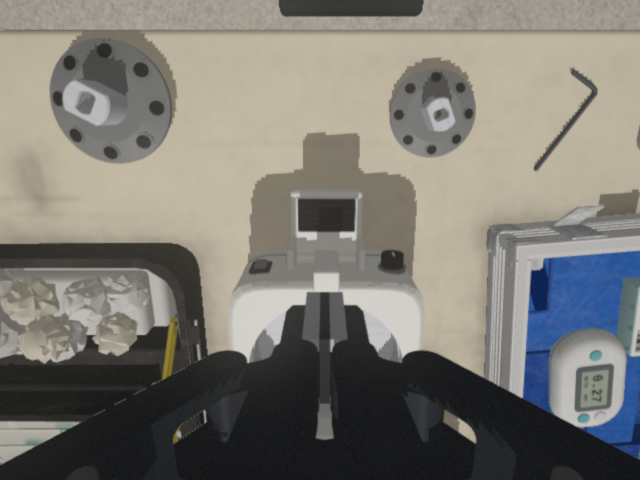

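View pics/s2.png

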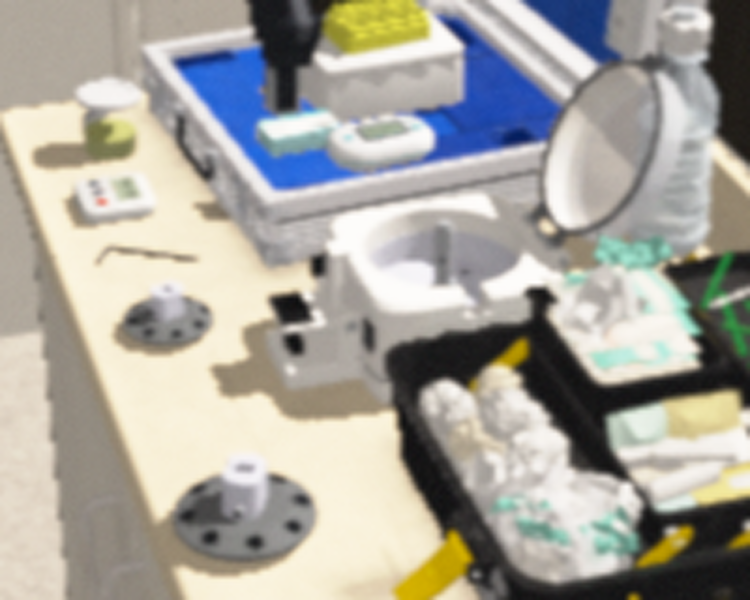

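Emit:
{"fn": "send_rows", "kwargs": {"deltas": [[0, 30, -30, 0, 0, 0, 1], [0, 57, -40, 0, 0, 0, 1], [0, 57, -40, 0, 0, 0, 1], [0, 57, -40, 0, 0, 0, 1], [0, 57, -40, 0, 0, 0, 1]]}}

```text
clock: 7.2
tcp_pos: [0.5387, -0.0644, 0.2541]
ee_rot: [-2.22, -2.22, 0.002]
force: [-0.3, 0.6, 0.4]
grip_width: 0.849
```

```bash
python3 d.py w3.png spindle_top key_notch set_screw
```

```text
clk 7.2 tcp [ 0.5387 -0.0644  0.2541] phi 89.99 z [-0.0025  0.0004 -1.    ] j [-0.17  0.31  1.81 -0.    1.02 -1.75] F [-0.3  0.6  0.4] g 0.849
delta [  -5.7 -108.7    4.4] [-0.14 -0.02 -0.01]
spindle_top 0.84 [323.6, 299.9] [ 0.6004 -0.0653  0.1078] [ 0.6003 -0.0653  0.108 ]
key_notch 0.87 [245.9, 288.1] [ 0.6057 -0.1319  0.0726] [ 0.6025 -0.1303  0.08  ]
set_screw 0.75 [422.7, 38.1] [0.4048 0.0144 0.0364] [0.4033 0.0165 0.027 ]
set_screw 0.63 [87.4, 26.4] [ 0.3987 -0.2456  0.0504] [ 0.3941 -0.2579  0.027 ]
```

View pics/w3.png

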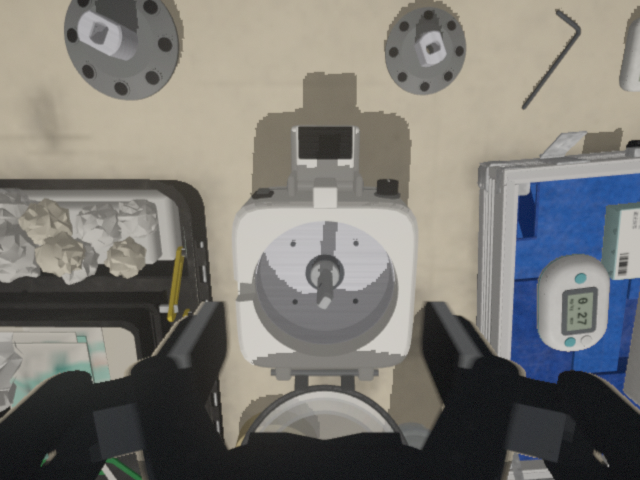

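```bash
python3 -c "
from h import *
np.set_printoptions(precision=4,suppress=True)
L=np.load('last.npz');d={k:L[k] for k in L}
a=cv2.resize(d['img'][240:350,230:420],(760,440),interpolation=cv2.INTER_CUBIC);cv2.imwrite('pics/w3c.png',a[:,:,::-1])
C=cloud(d);m=(C[...,2]>.080)&(C[...,2]<.096)&(d['range_z']>0);m[:,:200]=0;m[:,450:]=0;m[:180]=0;m[375:]=0
p=C[m][:,:2];print(len(p),p.min(0),p.max(0))
r=cv2.minAreaRect((p*1000).astype(np.float32));print(r)
# edges: left/right per x-bin
for n in(0,1):
  E=[]
  for x in np.arange(.555,.66,.004):
    q=p[abs(p[:,0]-x)<.002]
    if len(q):E.append((x,q[:,1].min() if n==0 else q[:,1].max()))
  E=np.array(E);c=np.polyfit(E[:,0],E[:,1],1);print('yaw',np.degrees(np.arctan(c[0])),np.polyval(c,.6), np.std(E[:,1]-np.polyval(c,E[:,0])))
"
```

```text
15148 [ 0.5134 -0.167 ] [0.6806 0.0102]
((596.9777221679688, -78.41934204101562), (177.20455932617188, 167.20420837402344), 89.86915588378906)
yaw 3.376951782223097 -0.1458079185529389 0.011651765267108339
yaw -0.3771560860956634 0.00951153754833991 0.0005083789126389327
```

View pics/w3c.png

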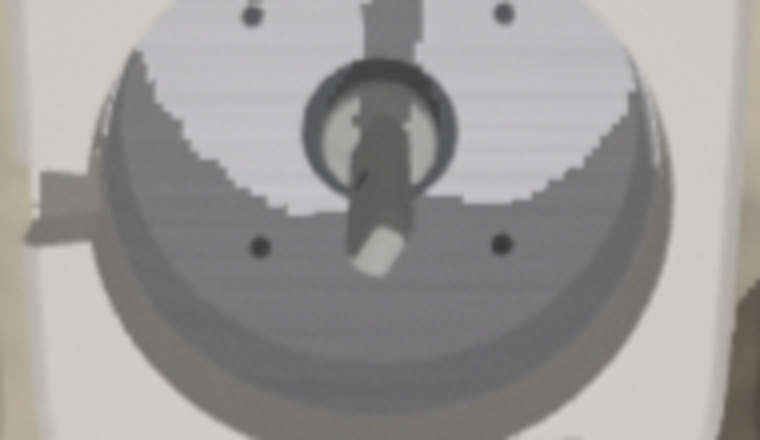

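Emit:
{"fn": "send_rows", "kwargs": {"deltas": [[0, 30, 20, 0, 0, 8, 0.45], [0, 62, 40, 0, 0, 16, 0.45], [-0.5, 62, 80, 0, 0, 24, 0.45], [-0.5, 62, 110, 0, 0, 31, 0.45], [-0.5, 62, 130, 0, 0, 31, 0.45], [-0.5, 62, 155, 0, 0, 31, 0.45], [-0.5, 62, 178, 0, 0, 31, 0.45], [-0.5, 62, 178, 0, 0, 31, 0.45], [-0.5, 62, 178, 0, 0, 31, 0.45]], "newtons": 20}}

```text
clock: 8.3
tcp_pos: [0.6018, -0.0651, 0.0775]
ee_rot: [-2.734, -1.546, 0.001]
force: [0.1, -0.4, -1.0]
grip_width: 0.45
```

```bash
python3 -c "
from h import *
plan([.600,-.065,.075],np.radians(59))
d=snap('wrist','w4.png')"
```

```text
clk 8.3 tcp [ 0.6018 -0.0651  0.0775] phi 58.98 z [-8.e-04  1.e-04 -1.e+00] j [-0.16  0.61  1.83 -0.    0.71 -1.19] F [ 0.1 -0.4 -1. ] g 0.45
delta [-0.9 -1.6  2.5] [-0.04  0.02 -0.02]
```

View pics/w4.png

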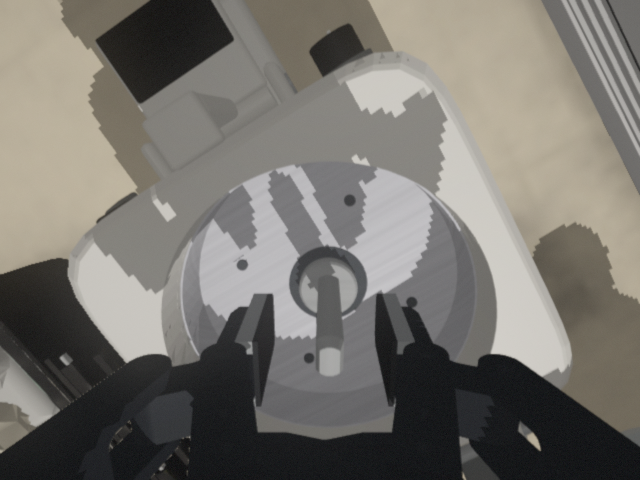

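```bash
python3 -c "
from h import *
d=snap('wrist')
for p in((329,349),(329,362),(329,375)):print(w(d,*p,.108),w(d,*p))
for r in bot.tip_of('wrist','spindle_top'):print(r['xy'],r['score'],w(d,*r['xy'],.108))
for r in bot.tip_of('wrist','key_notch'):print(r['xy'],r['score'],w(d,*r['xy'],.08))
"
```

```text
[ 0.59987901 -0.06278571  0.108     ] [ 0.59932355 -0.06246625  0.10903558]
[ 0.6038821 -0.0651825  0.108    ] [ 0.60343707 -0.06492589  0.10877831]
[ 0.60796932 -0.06762966  0.108     ] [ 0.64721207 -0.09030863  0.043449  ]
[326.7, 357.8] 0.63 [ 0.60220544 -0.06502333  0.108     ]
```

Emit:
{"fn": "send_rows", "kwargs": {"deltas": [[0, 0, 0, 0, 0, 0, 0.25], [0, 0, 0, 0, 0, 0, 0], [0, 0, 0, 0, 0, 0, 0], [0, 0, 0, 0, 0, 0, 0], [0, 0, 0, 0, 0, 0, 0], [0, 0, 0, 0, 0, 0, 0]], "newtons": 25}}

```text
clock: 9.1
tcp_pos: [0.6029, -0.0642, 0.078]
ee_rot: [2.734, 1.546, 0.003]
force: [3.1, 9.4, 5.1]
grip_width: 0.097
```

```bash
python3 -c "
from h import *
plan([.600,-.065,.075],np.radians(89.6));s=bot.sense();print(s['grip_width']*85,s['wrist_torque'])"
```

```text
clk 9.1 tcp [ 0.6029 -0.0642  0.078 ] phi 58.98 z [ 1.8e-03  7.0e-04 -1.0e+00] j [-0.16  0.61  1.83  0.    0.71 -1.19] F [3.1 9.4 5.1] g 0.097
delta [-2.2 -2.1  3. ] [  0.09  -0.07 -30.62]
8.283490080485894 [ 1.49426362 -0.37288991 -0.00886718]
```

Emit:
{"fn": "send_rows", "kwargs": {"deltas": [[1, 0, 0, 0, 0, -5, 0], [1, 0, 0, 0, 0, -10, 0], [1, 0, 0, 0, 0, -15, 0], [1, 0, 0, 0, 0, -20, 0], [1, 0, 0, 0, 0, -25, 0], [1, 0, 0, 0, 0, -30.6, 0], [1, 0, 0, 0, 0, -30.6, 0], [1, 0, 0, 0, 0, -30.6, 0], [1, 0, 0, 0, 0, -30.6, 0]]}}

```text
clock: 10.0
tcp_pos: [0.6029, -0.0643, 0.078]
ee_rot: [2.229, 2.213, 0.001]
force: [-0.8, 0.4, 7.0]
grip_width: 0.098
```

```bash
python3 -c "
from h import *
plan([.602,-.064,.075],np.radians(89.6));s=bot.sense();print(s['grip_width']*85,s['wrist_torque'])"
```

```text
clk 10.0 tcp [ 0.6029 -0.0643  0.078 ] phi 89.59 z [ 1.e-03 -1.e-04 -1.e+00] j [-0.16  0.61  1.83  0.    0.71 -1.72] F [-0.8  0.4  7. ] g 0.098
delta [ 0.2 -0.9  3. ] [ 0.06  0.01 -0.01]
8.346180157876363 [ 0.00935976  0.11493707 -0.03515123]
```

Emit:
{"fn": "send_rows", "kwargs": {"deltas": [[0, 0, 0, 0, 0, 0, 0.2], [0, 0, 0, 0, 0, 0, 0.45], [0, 0, -10, 0, 0, 0, 0.45], [0, 0, -50, 0, 0, 0, 0.45], [0, 0, -90, 0, 0, 0, 0.6], [0, -30, -130, 0, 0, 0, 0.8], [0, -62, -175, 0, 0, 0, 1], [0, -62, -175, 0, 0, 0, 1], [0, -62, -175, 0, 0, 0, 1]]}}

```text
clock: 10.9
tcp_pos: [0.5408, -0.0639, 0.2544]
ee_rot: [2.228, 2.211, 0.003]
force: [0.5, 0.3, -0.7]
grip_width: 1.003
```

```bash
python3 d.py w5.png spindle_top key_notch; python3 -c "
from h import *
L=np.load('last.npz');d={k:L[k] for k in L}
x,y=map(int,proj(d,[.602,-.0645,.108]));print(x,y)
a=cv2.resize(d['img'][y-75:y+75,x-100:x+100],(800,600),interpolation=cv2.INTER_CUBIC);cv2.imwrite('pics/w5c.png',a[:,:,::-1])"
```

```text
clk 10.9 tcp [ 0.5408 -0.0639  0.2544] phi 89.58 z [ 0.0034 -0.0006 -1.    ] j [-0.17  0.31  1.81  0.    1.02 -1.74] F [ 0.5  0.3 -0.7] g 1.003
delta [  -6.9 -110.7    4. ] [ 0.19  0.03 -0.42]
spindle_top 0.84 [322.1, 298.7] [ 0.6015 -0.0666  0.1101] [ 0.6025 -0.0666  0.108 ]
key_notch 0.75 [245.9, 283.8] [ 0.6049 -0.132   0.0721] [ 0.6015 -0.1304  0.08  ]
324 298
```

View pics/w5c.png

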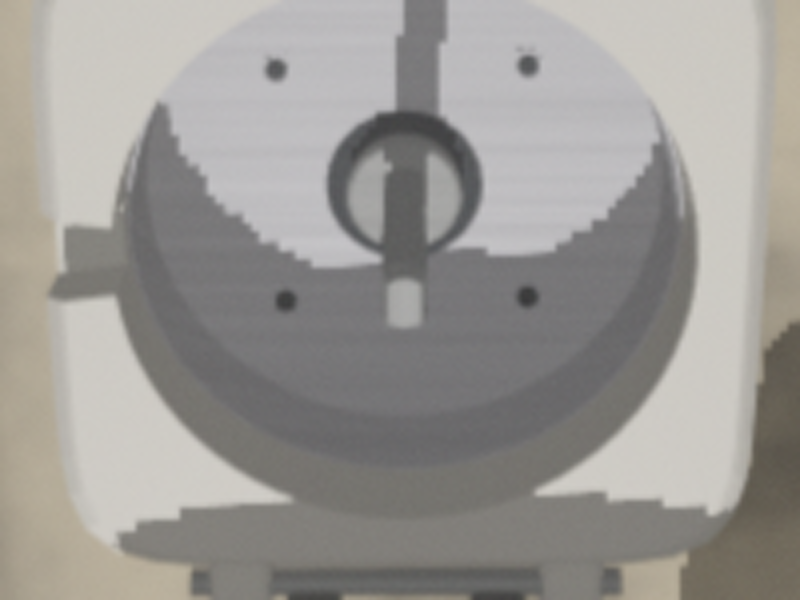

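Emit:
{"fn": "send_rows", "kwargs": {"deltas": [[-20, -20, 0, 0, 0, 8.5, 1], [-40, -40, 0, 0, 0, 17, 1], [-60, -60, 10, 0, 0, 25.5, 1], [-80, -80, 20, 0, 0, 34, 1], [-100, -90, 30, 0, 0, 42.5, 1], [-129, -93, 40, 0, 0, 51, 1], [-129, -93, 54, 0, 0, 59.5, 1], [-129, -93, 54, 0, 0, 68, 1], [-129, -93, 54, 0, 0, 76.5, 1], [-129, -93, 54, 0, 0, 85, 1], [-129, -93, 54, 0, 0, 93.5, 1], [-129, -93, 54, 0, 0, 102, 1]]}}

```text
clock: 12.25
tcp_pos: [0.4465, -0.192, 0.1968]
ee_rot: [-3.121, 0.349, 0.004]
force: [1.1, 0.2, -0.1]
grip_width: 1.0
```

Emit:
{"fn": "send_rows", "kwargs": {"deltas": [[0, 0, 0, 0, 0, 8.5, 1], [0, 0, 0, 0, 0, 17, 1], [0, 0, 0, 0, 0, 25, 1], [0, 0, 0, 0, 0, 33, 1], [0, 0, 0, 0, 0, 33, 1], [0, 0, 0, 0, 0, 33, 1]]}}

```text
clock: 12.85
tcp_pos: [0.4465, -0.192, 0.1974]
ee_rot: [-2.901, 1.206, 0.003]
force: [-0.6, 0.5, -0.6]
grip_width: 1.0
```

```bash
python3 d.py w6.png rotor set_screw
```

```text
clk 12.85 tcp [ 0.4465 -0.192   0.1974] phi -45.16 z [-0.0015  0.0007 -1.    ] j [-0.47  0.3   2.   -0.    0.85  0.32] F [-0.6  0.5 -0.6] g 1.0
delta [-98.2 -74.3 -52.5] [  -0.09    0.08 -135.16]
rotor 0.81 [93.2, 42.9] [0.415  0.0137 0.0152] [0.4111 0.021  0.    ]
rotor 0.24 [226.2, 41.1] [ 0.4856 -0.0653  0.0577] [ 0.4831 -0.0499  0.    ]
set_screw 0.93 [334.5, 310.2] [ 0.3993 -0.2489  0.0494] [ 0.3918 -0.2573  0.027 ]
set_screw 0.9 [74.9, 58.0] [0.3971 0.0176 0.0147] [0.4009 0.0116 0.027 ]
```

View pics/w6.png

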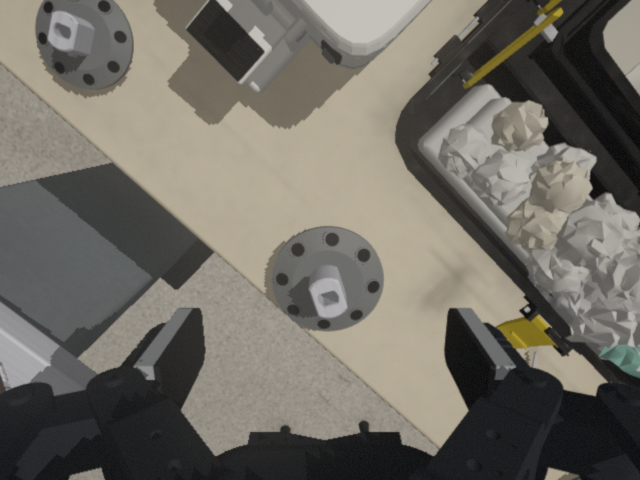

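```bash
python3 -c "
from h import *
np.set_printoptions(precision=4,suppress=True)
L=np.load('last.npz');d={k:L[k] for k in L}
a=cv2.resize(d['img'][215:340,245:412],(800,600),interpolation=cv2.INTER_CUBIC);cv2.imwrite('pics/w6c.png',a[:,:,::-1])
C=cloud(d);ok=d['range_z']>0
m=ok&(abs(C[...,0]-.403)<.06)&(abs(C[...,1]+.238)<.06)
hub=C[m&(C[...,2]>.045)&(C[...,2]<.058)]
print(len(hub),hub.mean(0));r=cv2.minAreaRect((hub[:,:2]*1000).astype(np.float32));print(r)
dk=C[m&(C[...,2]>.016)&(C[...,2]<.025)]
print(len(dk));print(cv2.minEnclosingCircle((dk[:,:2]*1000).astype(np.float32)))
s=snap('side');a=cv2.resize(s['img'][265:310,255:320],(800,554),interpolation=cv2.INTER_CUBIC);cv2.imwrite('pics/s6c.png',a[:,:,::-1])
"
```

```text
1007 [ 0.4037 -0.2372  0.0499]
((402.89898681640625, -237.9084930419922), (33.7641716003418, 24.131362915039062), 62.10149002075195)
6220
((403.26519775390625, -237.93592834472656), 47.41719436645508)
```

View pics/w6c.png

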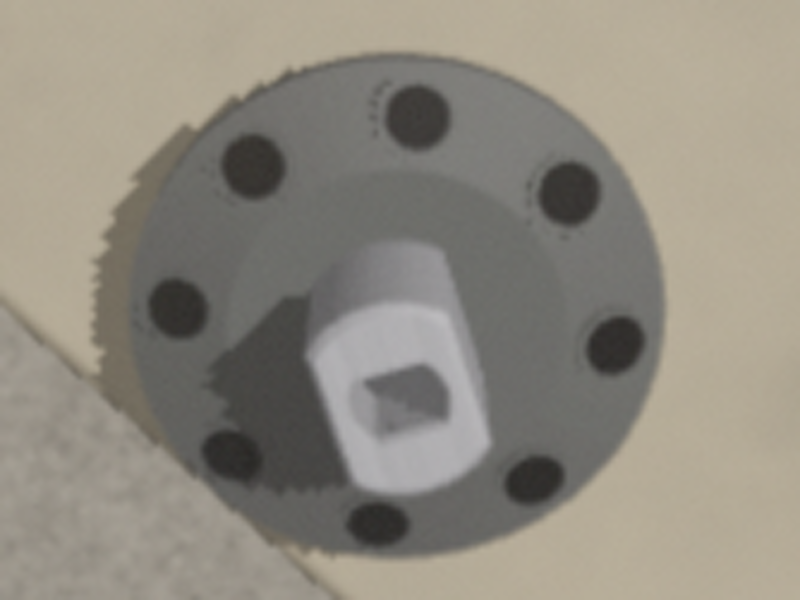

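View pics/s6c.png

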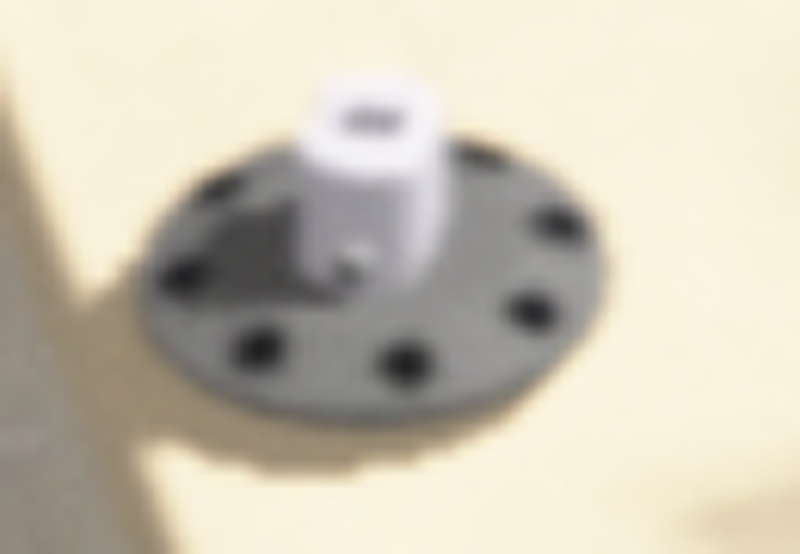

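```bash
python3 -c "
from h import *
plan([.4031,-.2379,.06],np.radians(-28))"
```

```text
clk 13.05 tcp [ 0.4466 -0.1921  0.1981] phi -45.29 z [-3.e-04  2.e-04 -1.e+00] j [-0.47  0.3   2.    0.    0.85  0.32] F [-0.3 -0.6 -0.2] g 1.0
delta [  2.   63.2 138.1] [  0.     0.02 -17.29]
```

Emit:
{"fn": "send_rows", "kwargs": {"deltas": [[1, 32, 30, 0, 0, -8, 0.7], [2, 63, 60, 0, 0, -17.3, 0.6], [2, 63, 100, 0, 0, -17.3, 0.6], [2, 63, 138, 0, 0, -17.3, 0.6], [2, 63, 138, 0, 0, -17.3, 0.6], [2, 63, 138, 0, 0, -17.3, 0.6]]}}

```text
clock: 13.65
tcp_pos: [0.4029, -0.2375, 0.0605]
ee_rot: [-3.047, 0.762, 0.002]
force: [0.2, 0.1, 1.3]
grip_width: 0.597
```

```bash
python3 d.py w7.png;python3 -c "
from h import *
plan([.4031,-.2379,.025],np.radians(-28))"
```

```text
clk 13.65 tcp [ 0.4029 -0.2375  0.0605] phi -28.07 z [-0.0014  0.0009 -1.    ] j [-0.6   0.5   2.15 -0.    0.49 -0.11] F [0.2 0.1 1.3] g 0.597
delta [ -55.3 -160.6 -189.3] [  -0.1     0.05 -118.07]
clk 13.7 tcp [ 0.4037 -0.238   0.0615] phi -28.07 z [ 6.e-04 -4.e-04 -1.e+00] j [-0.6   0.5   2.15 -0.    0.49 -0.11] F [0.7 0.4 0.2] g 0.602
delta [-0.6  0.2 36.5] [ 0.   -0.04 -0.07]
```

View pics/w7.png

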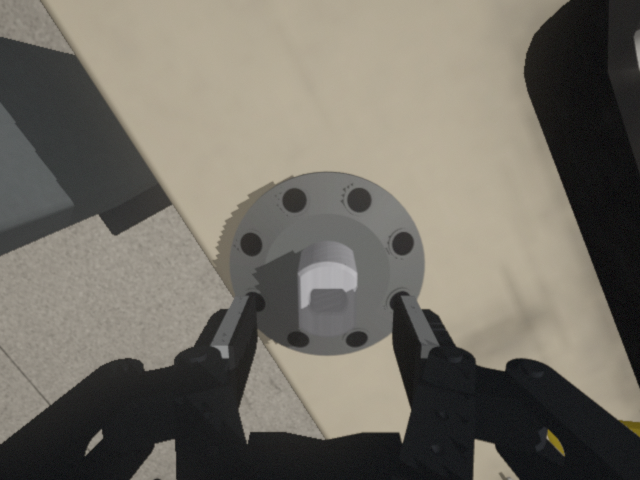

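Emit:
{"fn": "send_rows", "kwargs": {"deltas": [[0, 0, 20, 0, 0, 0, 0.6], [0, 0, 36, 0, 0, 0, 0.6], [0, 0, 36, 0, 0, 0, 0.6], [0, 0, 36, 0, 0, 0, 0.3], [0, 0, 36, 0, 0, 0, 0.1], [0, 0, 36, 0, 0, 0, 0], [0, 0, 36, 0, 0, 0, 0], [0, 0, 36, 0, 0, 0, 0]], "newtons": 60}}

```text
clock: 14.5
tcp_pos: [0.404, -0.2382, 0.0259]
ee_rot: [3.047, -0.763, 0.004]
force: [-0.2, 1.1, 15.5]
grip_width: 0.268
```

Emit:
{"fn": "send_rows", "kwargs": {"deltas": [[0, 0, -10, 0, 0, 0, 0], [0, 0, -40, 0, 0, 0, 0], [0, 0, -80, 0, 0, 0, 0], [0, 0, -120, 0, 0, 0, 0], [0, 0, -150, 0, 0, 0, 0], [0, 0, -150, 0, 0, 0, 0]]}}

```text
clock: 15.1
tcp_pos: [0.405, -0.239, 0.1791]
ee_rot: [3.045, -0.762, 0.011]
force: [-0.4, -0.3, -2.4]
grip_width: 0.268
```

```bash
python3 d.py w8.png;python3 -c "
from h import *
plan([.602,-.0643,.175],0)"
```

```text
clk 15.1 tcp [ 0.405  -0.239   0.1791] phi -28.11 z [ 0.0062 -0.0042 -1.    ] j [-0.6   0.3   2.06  0.    0.78 -0.11] F [-0.4 -0.3 -2.4] g 0.268
delta [ -57.  -160.7  -71.4] [   0.47   -0.22 -118.11]
clk 15.15 tcp [ 0.4042 -0.2384  0.1771] phi -28.11 z [ 0.0042 -0.0029 -1.    ] j [-0.6   0.3   2.06 -0.    0.78 -0.11] F [ 0.  -0.  -1.3] g 0.264
delta [  92.4 -246.8    2.4] [  0.1   -0.28 -28.11]
```

View pics/w8.png

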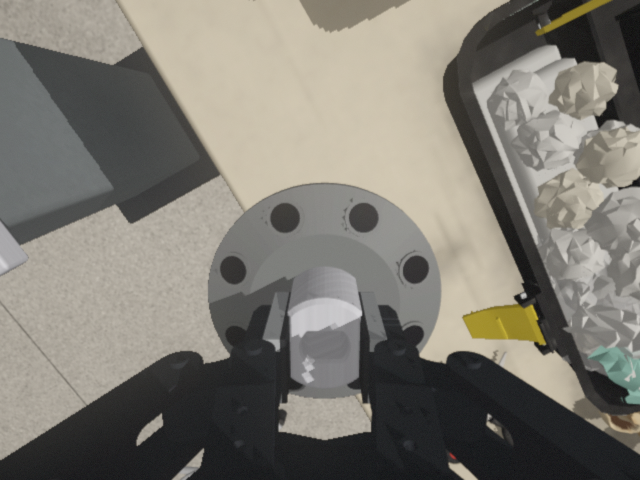

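```bash
cat > m.py <<'E'
from h import *
np.set_printoptions(precision=2,suppress=True)
L=np.load('last.npz');d={k:L[k] for k in L}
s=bot.sense();D=bot.snapshot('wrist');d=dict(D);d['W']=D['hand_eye'];C=cloud(d)*1000
ok=d['range_z']>0
r=np.hypot(C[...,0],C[...,1])
m=ok&(r<70)&(C[...,2]>-2)&(C[...,2]<12)
p=C[m];c=(p[:,:2]).astype(np.float32);print(len(p),'z med',np.median(p[:,2]),cv2.minEnclosingCircle(c))
m2=m.copy()
# circle fit on outer boundary visible
ct,_=cv2.findContours(m.astype(np.uint8),cv2.RETR_EXTERNAL,cv2.CHAIN_APPROX_NONE)
ct=max(ct,key=len)[:,0];q=C[ct[:,1],ct[:,0]]
q=q[np.hypot(q[:,0],q[:,1])>44]
A=np.c_[2*q[:,:2],np.ones(len(q))];b=(q[:,:2]**2).sum(1);x=np.linalg.lstsq(A,b,rcond=None)[0];print('fit',x[:2],np.sqrt(x[2]+x[0]**2+x[1]**2),len(q))
pl=np.linalg.lstsq(np.c_[p[:,:2],np.ones(len(p))],p[:,2],rcond=None)[0];print('tilt deg',np.degrees(pl[:2]),pl[2])
h=C[ok&(r<24)&(C[...,2]<-18)&(C[...,2]>-32)&(abs(C[...,0])<13)];print('hub',len(h),h.min(0),h.max(0),np.median(h,0))
E
python3 m.py
```

```text
23839 z med 7.417768624846305 ((-0.6886361241340637, 0.49722880125045776), 48.160587310791016)
fit [-0.79  0.16] 47.42032211246488 559
tilt deg [ 0.1  -0.19] 7.676917458024878
hub 5864 [-13.   -16.98 -32.  ] [ 12.98  17.62 -18.  ] [ -0.47  -3.45 -24.13]
```

Emit:
{"fn": "send_rows", "kwargs": {"deltas": [[15, -40, 0, 0, 0, -6, 0], [31, -82, 0, 0, 0, -12, 0], [46, -123, 0, 0, 0, -18, 0], [62, -165, 0, 0, 0, -24, 0], [77, -206, 0, 0, 0, -28.1, 0], [92.5, -247, 0, 0, 0, -28.1, 0], [92.5, -247, 0, 0, 0, -28.1, 0], [92.5, -247, 0, 0, 0, -28.1, 0], [92.5, -247, 0, 0, 0, -28.1, 0]]}}

```text
clock: 16.1
tcp_pos: [0.5997, -0.0638, 0.1733]
ee_rot: [-3.141, 0.001, 0.004]
force: [0.1, -0.7, -2.3]
grip_width: 0.271
```

```bash
python3 -c "
from h import *
plan([.6025,-.064,.145],0)
s=snap('wrist','w9.png');s=snap('side');a=cv2.resize(s['img'][150:280,240:420],(800,578),interpolation=cv2.INTER_CUBIC);cv2.imwrite('pics/s9.png',a[:,:,::-1])"
```

```text
clk 16.1 tcp [ 0.5997 -0.0638  0.1733] phi -0.02 z [-2.5e-03  2.0e-04 -1.0e+00] j [-0.16  0.48  1.76 -0.    0.9  -0.16] F [ 0.1 -0.7 -2.3] g 0.271
delta [ 2.9  0.2 28.3] [-0.01  0.14 -0.02]
```

View pics/w9.png

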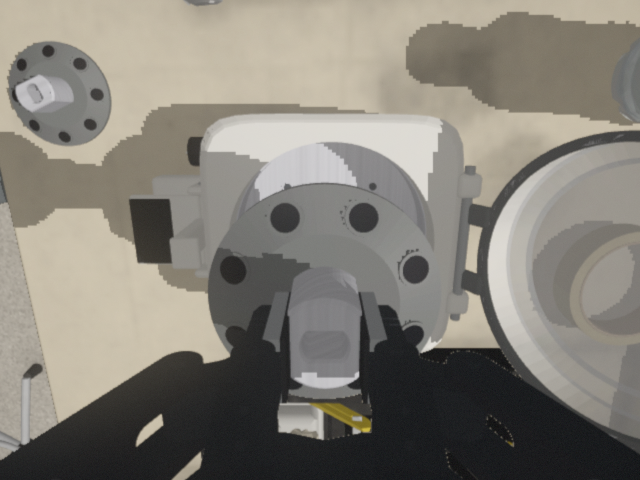

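View pics/s9.png

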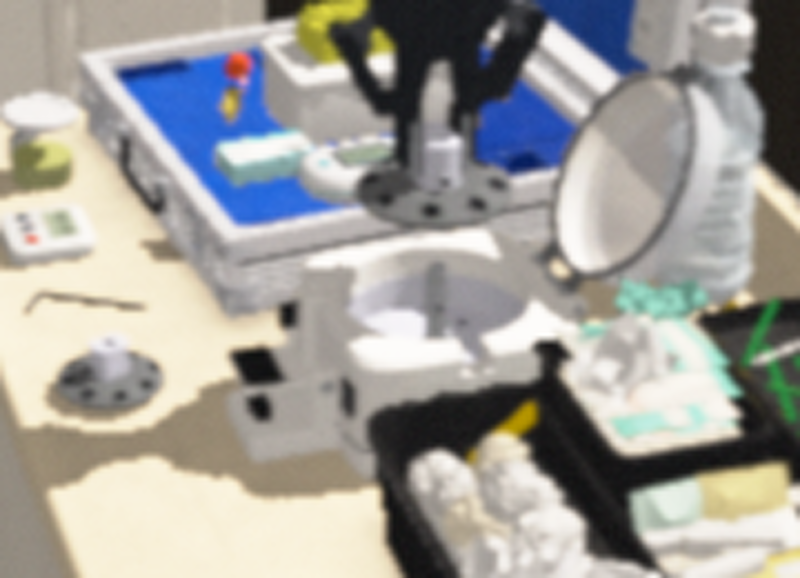

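Emit:
{"fn": "send_rows", "kwargs": {"deltas": [[2, 0, 10, 0, 0, 0, 0], [2.2, 0, 25, 0, 0, 0, 0], [2.2, 0, 32, 0, 0, 0, 0], [2.2, 0, 36, 0, 0, 0, 0], [2.2, 0, 40, 0, 0, 0, 0], [2.2, 0, 42, 0, 0, 0, 0], [2.2, 0, 42, 0, 0, 0, 0]]}}

```text
clock: 16.9
tcp_pos: [0.6033, -0.0635, 0.1323]
ee_rot: [3.142, -0.0, -0.0]
force: [-0.1, -0.5, -1.3]
grip_width: 0.266
```

```bash
python3 -c "
from h import *
plan([.6025,-.064,.0795],0);print(bot.sense()['wrist_torque'])"
```

```text
clk 16.9 tcp [ 0.6033 -0.0635  0.1323] phi -0.01 z [-0. -0. -1.] j [-0.15  0.53  1.79 -0.    0.82 -0.15] F [-0.1 -0.5 -1.3] g 0.266
delta [-0.8  0.5 52.8] [ 0.    0.   -0.01]
[-0.00910815  0.02209918  0.00416255]
```

Emit:
{"fn": "send_rows", "kwargs": {"deltas": [[0, 0, 2, 0, 0, 0, 0], [0, 0, 4, 0, 0, 0, 0], [0, 0, 6, 0, 0, 0, 0], [0, 0, 8, 0, 0, 0, 0], [0, 0, 8, 0, 0, 0, 0]]}}

```text
clock: 17.4
tcp_pos: [0.6032, -0.0635, 0.124]
ee_rot: [3.142, -0.0, -0.001]
force: [-0.8, -1.2, -2.0]
grip_width: 0.266
```

Emit:
{"fn": "send_rows", "kwargs": {"deltas": [[0, 0, 4, 0, 0, 0, 0], [0, 0, 8, 0, 0, 0, 0], [0, 0, 12, 0, 0, 0, 0], [0, 0, 16, 0, 0, 0, 0], [0, 0, 20, 0, 0, 0, 0], [0, 0, 20, 0, 0, 0, 0]]}}

```text
clock: 18.0
tcp_pos: [0.603, -0.0635, 0.1036]
ee_rot: [-3.142, 0.0, 0.001]
force: [-1.3, -4.1, -2.5]
grip_width: 0.266
```

Emit:
{"fn": "send_rows", "kwargs": {"deltas": [[0, 0.5, 4, 0, 0, 0, 0], [0, 0.5, 8, 0, 0, 0, 0], [0, 0.5, 12, 0, 0, 0, 0], [0, 0.5, 16, 0, 0, 0, 0], [0, 0.5, 20, 0, 0, 0, 0], [0, 0.5, 21, 0, 0, 0, 0], [0, 0.5, 21, 0, 0, 0, 0]]}}

```text
clock: 18.7
tcp_pos: [0.6032, -0.0639, 0.083]
ee_rot: [-3.142, 0.0, 0.001]
force: [0.3, -0.8, -1.7]
grip_width: 0.266
```

Emit:
{"fn": "send_rows", "kwargs": {"deltas": [[0, 0, 1, 0, 0, 0, 0], [0, 0, 2, 0, 0, 0, 0], [0, 0, 3, 0, 0, 0, 0], [0, 0, 4, 0, 0, 0, 0], [0, 0, 4, 0, 0, 0, 0]]}}

```text
clock: 19.2
tcp_pos: [0.6032, -0.0639, 0.0792]
ee_rot: [-3.142, 0.0, 0.0]
force: [0.1, 0.4, -1.7]
grip_width: 0.265
```

Emit:
{"fn": "send_rows", "kwargs": {"deltas": [[0, 0, 0.5, 0, 0, 0, 0], [0, 0, 1, 0, 0, 0, 0], [0, 0, 1.5, 0, 0, 0, 0], [0, 0, 2, 0, 0, 0, 0], [0, 0, 2, 0, 0, 0, 0]]}}

```text
clock: 19.7
tcp_pos: [0.6034, -0.064, 0.0779]
ee_rot: [3.141, -0.0, 0.001]
force: [-3.5, 0.7, 9.8]
grip_width: 0.266
```

Emit:
{"fn": "send_rows", "kwargs": {"deltas": [[0, 0, 0.6, 0, 0, 0, 0], [0, 0, 0.6, 0, 0, 0, 0], [0, 0, 0.6, 0, 0, 0, 0], [0, 0, 0.6, 0, 0, 0, 0]], "newtons": 70}}

```text
clock: 20.1
tcp_pos: [0.6035, -0.064, 0.0779]
ee_rot: [3.141, -0.0, 0.001]
force: [-5.7, 0.7, 19.2]
grip_width: 0.264
```

```bash
python3 d.py w10.png set_screw key_notch; python3 m.py; python3 -c "
from h import *
s=snap('side');a=cv2.resize(s['img'][150:280,240:420],(800,578),interpolation=cv2.INTER_CUBIC);cv2.imwrite('pics/s10.png',a[:,:,::-1])
for q in('set_screw','key_notch'):
  for r in bot.tip_of('side',q):print(q,r['xy'],r['score'],w(s,*r['xy'],.08))
print(bot.sense())"
```

```text
clk 20.1 tcp [ 0.6035 -0.064   0.0779] phi -0.01 z [ 0.0007 -0.0002 -1.    ] j [-0.16  0.61  1.82 -0.    0.71 -0.16] F [-5.7  0.7 19.2] g 0.264
delta [-173.4    6.1 -172.3] [  0.04  -0.03 -90.01]
set_screw 0.89 [321.8, 358.6] [ 0.6018 -0.0645  0.1082] [ 0.6011 -0.1172  0.027 ]
29543 z med 7.384381218947855 ((-1.0979092121124268, 3.247272491455078), 62.11149215698242)
fit [-1.08 -0.23] 47.39506476616032 553
tilt deg [ 0.08 -0.28] 7.412397125711559
hub 6645 [-12.94 -17.38 -31.99] [ 12.99  17.19 -18.  ] [ -0.69  -3.56 -24.35]
set_screw [336.4, 387.0] 0.93 [ 0.39269716 -0.64781958  0.08      ]
set_screw [259.1, 234.2] 0.58 [ 0.37501284 -0.08648103  0.08      ]
set_screw [347.0, 229.6] 0.57 [ 0.60356887 -0.13384414  0.08      ]
set_screw [338.9, 218.8] 0.52 [ 0.60228961 -0.07308069  0.08      ]
key_notch [344.5, 231.2] 0.7 [ 0.59437692 -0.13956893  0.08      ]
{'clock': 20.45, 'joints': array([-1.55581554e-01,  6.06620013e-01,  1.82436192e+00, -3.62351582e-07,
        7.09850342e-01, -1.55301847e-01]), 'dq': array([ 4.97268989e-05, -2.50370214e-04, -4.08045028e-04,  8.08123104e-04,
       -1.99729232e-03, -2.69563596e-05]), 'joint_efforts': array([-1.02980984e-01, -8.46872306e+01, -2.98469746e+01,  3.72004090e-02,
       -2.23288447e+00, -2.17186156e-03]), 'tcp_pos': array([ 0.60350869, -0.06398946,  0.07787522]), 'ee_rot': array([ 3.14147445e+00, -4.38915555e-04,  1.17989014e-03]), 'force': array([-5.23596316,  1.18246071, 18.51219512]), 'wrist_torque': array([ 0.1561597 ,  1.03675131, -0.00313942]), 'grip_width': 0.2720503010235075}
```

View pics/w10.png

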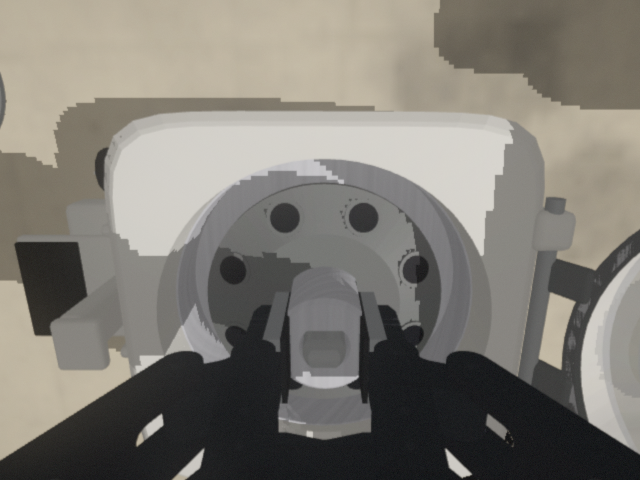

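View pics/s10.png

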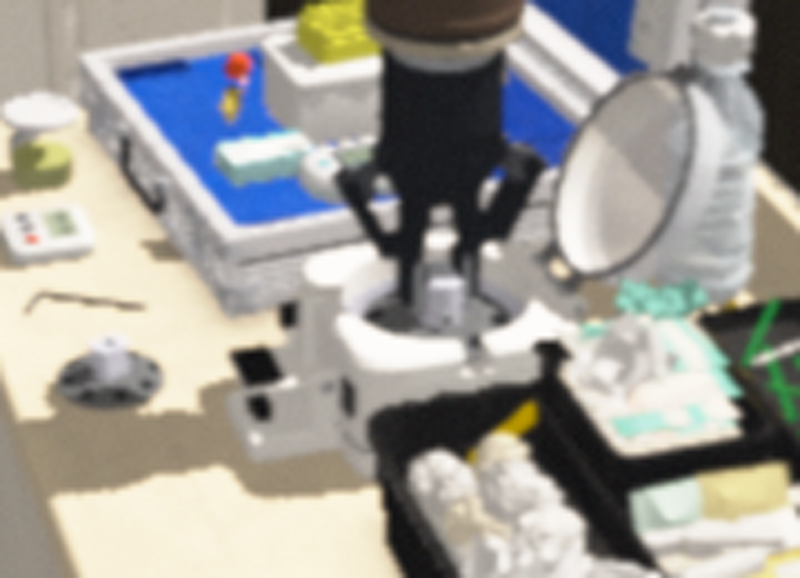

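```bash
python3 -c "
from h import *
print(bot.hand_in());s=bot.sense();print(s['clock'],s['force'],s['tcp_pos'],s['grip_width'])"
```

```text
the job is handed in; nothing more can be done
None
the job is handed in; nothing more can be done
```

The job is done and handed in at about 20.5 s. The largest rotor is on the spindle with its set screw facing the notch, and the arm is still gripping it by the hub and pressing down.

- **Pedal:** I pressed it to its stop; the force jumped from 7 N to 33 N. The lid sprang open and stayed open.
- **Spindle:** The pinch closed to 8.3 mm, so it was on the flats. I turned it about 31° until a flat faced the notch; a picture afterwards showed this, to within about 1°.
- **Rotor:** I gripped the 96 mm rotor on its hub's two flat faces, turned it 28°, and lowered it onto the spindle. There was only a slight side force on the way down, about 4 N.

**Last checks:**
- **Seat:** The rotor stopped at a tool height of 77.9 mm, where home was expected at 78 to 79.5 mm, and did not move when I pressed harder.
- **Push and grip:** The downward push was about 19 N and the grip was set to 70 N. A sideways force of about 5 N remained while pressing, which I left.
- **Tilt and fingers:** The rotor was level to within 0.3°. The fingers were on the hub's flat faces, clear of the screw.
- **Set screw:** Pictures showed it on the notch side just before lowering. Once seated, the screw detector gave only doubtful hits near it, so I rely on the unchanged tool angle.

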